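# Switch off the saw, then its dust extractor

### The job

The cutting is done, so shut down at the bench: throw the mitre saw's yellow-handled lever switch from on (green end) to off (red end), and only after that throw the dust extractor's blue-handled switch to off. Leave the air compressor's black-handled switch on, and take the gripper clear of the levers.

Things in the scene. Friction and masses are not known exactly. Their poses are not given: they have to be found in the camera images.
- saw_box: Mitre saw's switch, fixed down: grey housing 120 (x) x 80 (y) x 40 high; on top a green strip at its -x end (on), a red one at +x (off). Sizes in mm. Origin: underside centre, on the bench; z up. Hinge along y, 45 above the origin. On the lever, 80 from the hinge, a yellow round crossbar along y, 19 thick, 50 long: centre at x -52, z 106 at on; x 0, z 125 upright; x 52, z 106 at off.
- saw_lever (a joint): Lever (yellow crossbar on a 10 mm steel rod): 0 = on, leaning 0.7 rad to the green -x end; 0.7 upright; 1.4 = off, leaning to the red +x end. Heavy handle (about 0.18 kg), over-centre: about 1.5 N at the crossbar starts it, less towards upright; pushed past upright it drops to the far stop and stays; let go before upright it falls back.
- extractor_box: Dust extractor's switch, fixed down: grey housing 120 (x) x 80 (y) x 40 high; on top a green strip at its -x end (on), a red one at +x (off). Sizes in mm. Origin: underside centre, on the bench; z up. Hinge along y, 45 above the origin. On the lever, 80 from the hinge, a blue round crossbar along y, 19 thick, 50 long: centre at x -52, z 106 at on; x 0, z 125 upright; x 52, z 106 at off.
- extractor_lever (a joint): Lever (blue crossbar on a 10 mm steel rod): 0 = on, leaning 0.7 rad to the green -x end; 0.7 upright; 1.4 = off, leaning to the red +x end. Heavy handle (about 0.18 kg), over-centre: about 1.5 N at the crossbar starts it, less towards upright; pushed past upright it drops to the far stop and stays; let go before upright it falls back.
- compressor_box: Air compressor's switch, fixed down: grey housing 120 (x) x 80 (y) x 40 high; on top a green strip at its -x end (on), a red one at +x (off). Sizes in mm. Origin: underside centre, on the bench; z up. Hinge along y, 45 above the origin. On the lever, 80 from the hinge, a black round crossbar along y, 19 thick, 50 long: centre at x -52, z 106 at on; x 0, z 125 upright; x 52, z 106 at off.
- compressor_lever (a joint): Lever (black crossbar on a 10 mm steel rod): 0 = on, leaning 0.7 rad to the green -x end; 0.7 upright; 1.4 = off, leaning to the red +x end. Heavy handle (about 0.18 kg), over-centre: about 1.5 N at the crossbar starts it, less towards upright; pushed past upright it drops to the far stop and stays; let go before upright it falls back.

How it is judged (in metres and radians):
On the way, in this order (a step that is already met when the one before it is completed fails the run):
1. the yellow lever is off while the blue lever is still on (value of joint saw_lever above 1.2 rad and value of joint extractor_lever below 0.2 rad), for 0.2 s.
2. the blue lever is off too (value of joint each of saw_lever, extractor_lever above 1.2 rad), for 0.2 s.
At the end, for the whole second after the job is handed in: The yellow and blue levers rest at off (each above 1.2 rad of 1.4), the black lever is at on (below 0.2 rad) (all of step 2 and value of joint compressor_lever below 0.2 rad and velocity of joint saw_lever between -0.1 and 0.1 rad/s and velocity of joint extractor_lever between -0.1 and 0.1 rad/s); the robot touches nothing.
It fails at once if the air compressor's black-handled lever is moved off its on position (by more than 0.35 rad) (value of joint compressor_lever above 0.35 rad).
It also fails if it takes over 38 s, if anything falls off the work surface, if the arm or the gripper's body presses on something with over 40 N, if the wrist force passes 120 N, or if a joint passes its speed limit or range.

### The arm

A 6-joint arm with a two-finger parallel gripper is mounted at the origin on the work surface. World frame = base frame: x ahead of the robot, y to its left, z up, the work surface at z = 0. Lengths are in m, angles in degrees, forces in N, time in s.
With the tool pointing down it reaches from about 0.3 to 0.75 m from the base axis. Payload 8.5 kg.
Tool frame: the origin (TCP) lies on the centre line of the jaws, within the pads' length; the fingertips stand 19 mm ahead of it and the grasp point (between the pads) is the TCP; z points along the fingers, x is the direction in which the jaws open and shut, and the axes are right-handed (so a half turn about z gives the same grasp; the last joint's range is limited). The gripper opens to 85 mm and grips with 20 to 120 N. Pads are 22 mm wide; open, the fingers measure 114 mm over their backs; the gripper's body (76 mm by 85 mm) begins 54 mm behind the grasp point. The pads swing forward as they close: fully open they stand 13 mm farther back than shut.
Start: joints at [-79.2, 21.807, 74.336, -0, 83.858, -12.336], TCP at [0.216, -0.506, 0.224] pointing down, gripper open.
Joint ranges: [-178.18, 178.18], [-50.72, 133.34], [12.68, 142.11], [-81.47, 261.47], [9.98, 163.14], [-165.26, 165.26]. Speed limits (degrees/s): [136.94, 136.94, 180, 180, 180, 180].

### API

Orientations are given as a 3x3 rotation matrix whose columns are the frame's x, y, z axes.
In Python, from rig import env, cams, order gives the robot as it stands.
- The arm moves only by the tool step_arm, never from a script. Its argument "steps" is a list of rows, each an object with "xyz": the shift along the tool's x, y, z normalised to -1 to 1, where 1 is 0.04 m, a list of three; "turn": the turn, a rotation vector about the tool's x, y, z normalised to -1 to 1, where 1 is 0.08 rad, a list of three; "gripper": the gripper command: -1 is shut, 1 is fully open, values between are in proportion. A call has 1 to 20 rows; each row shifts and turns the commanded pose from where the row before left it, along the tool's axes as they then stand; what a row does not reach is not made up. A row lasts 1/12 s, in which the tool goes at most 41.7 mm and 7.16 degrees, less where a joint would pass 70% of its speed; a pose out of reach is approached as far as the arm can. A call with a number of a shift or a turn outside -1 to 1 is refused whole. A call with a gripper value outside its range is refused whole. The fingers move at their own pace and stop on an object; "squeeze" is the grip in N (left out, the last holds). Time passes only in rows, so rows that do not move let the fingers close. It gives the time, the measured TCP pose, the force and the opening at its end, in the units of the state.
- env.observe(): the state, without advancing time (a new reading comes with each control period).
- cams.get_image(name): name is "side" or "top"; returns (picture, depth): 400x640x3 uint8, red, green, blue; 400x640 float32, m along the optical axis (not along the pixel's ray), 0 where there is no reading.
- cams.camera_info(name): a dict with "fx", "fy", "cx", "cy" (pixels), "k1" (the pictures are not rectified: a ray, as slopes to the right and down, at radius r is drawn at 1 + k1 r^2 times it, then the intrinsics apply), "extrinsics" (4x4, takes a point from camera to world coordinates). Camera axes: x right, y down, z forward; pixel columns grow to the right and rows downward; lengths in m; the calibration is good to about 2 mm. A picture is of the moment at which its call begins. camera_info takes no time and is no camera call.
- order.close_job(): hands the job in, once; it reports no verdict.
The state is a dict: "time_s": time; "q": joint angles; "qvel": joint speeds; "joint_efforts": joint torques, N m; "position": TCP position; "tool_rot": TCP orientation; "ft_force": force on the tool from outside, world axes, zero at the start; "wrist_torque": the same for the moment, N m; "grip_width": finger opening in m.
Only numpy, scipy, OpenCV 4.12 (cv2) and the standard library are available. Lean on these libraries where they do the work, as an engineer would, in place of code of your own. Each camera call takes 0.05 s, during which the arm holds its last target. There are 200 camera calls.

## Working session

There is one attempt and no reset: what is moved stays moved. The work goes in short steps, Python scripts to look and compute and a tool call to move; the robot and the scene stay as the last step left them, time stands still between calls to the robot, and variables do not carry over. Pictures are saved under pics/ and viewed, about 8 in all and at most 12, crops included, and the job is handed in when it is done.

Besides the shell and the picture viewer there is one more tool, called after "Request:" as name(argument=value, ...), one argument or row to a line, values as JSON. step_arm: Moves the arm, as the interface text tells. Scaled input: -1 to 1 covers 0.04 m each way for a shift and 0.08 rad each way for a turn. Its arguments: {"type":"object","properties":{"steps":{"type":"array"},"squeeze":{"type":"number"}},"required":["steps"]}

```bash
mkdir -p pics
cat > h.py <<'E'
from rig import env,cams,order
import numpy as np,cv2
def grab(n,name):
    im,d=cams.get_image(n); cv2.imwrite(f'pics/{name}.png',im[:,:,::-1]); np.savez(f'pics/{name}.npz',im=im,d=d); return im,d
def pts(n,uv,z):
    c=cams.camera_info(n);K=np.array([[c['fx'],0,c['cx']],[0,c['fy'],c['cy']],[0,0,1.]])
    s=cv2.undistortPoints(np.array(uv,float).reshape(-1,1,2),K,np.array([c['k1'],0,0,0.])).reshape(-1,2)
    T=np.array(c['extrinsics']);r=np.c_[s,np.ones(len(s))]
    r=r@T[:3,:3].T;o=T[:3,3]
    return o+r*((z-o[2])/r[:,2])[:,None]
E
python3 - <<'E'
from h import *
for n in('top','side'):
    grab(n,n+'0'); print(n,cams.camera_info(n))
s=env.observe();print(s['time_s'],s['position'],s['tool_rot'])
E
```

```text
top {'fx': 441.58658039319516, 'fy': 441.58658039319516, 'cx': 319.1206457840733, 'cy': 202.82831379698106, 'k1': -0.12608291842949113, 'extrinsics': array([[ 0.02052422, -0.99758543,  0.06634809,  0.46064713],
       [-0.99976018, -0.0199714 ,  0.00898464, -0.00769009],
       [-0.00763788, -0.06651658, -0.99775609,  1.00470372],
       [ 0.        ,  0.        ,  0.        ,  1.        ]])}
side {'fx': 454.997963399066, 'fy': 454.997963399066, 'cx': 319.53812776013314, 'cy': 200.5395647715847, 'k1': -0.1331694284224323, 'extrinsics': array([[-0.86340515, -0.35249413,  0.36094243,  0.22380754],
       [-0.50450307,  0.59917574, -0.62166316,  0.49105713],
       [ 0.00286467, -0.71884374, -0.69516579,  0.60251472],
       [ 0.        ,  0.        ,  0.        ,  1.        ]])}
0.1 [ 0.2160491  -0.50548971  0.2232692 ] [[ 3.92871785e-01 -9.19593229e-01 -2.30732364e-04]
 [-9.19592328e-01 -3.92871732e-01  1.32395773e-03]
 [-1.30815079e-03 -3.07965925e-04 -9.99999097e-01]]
```

View pics/top0.png

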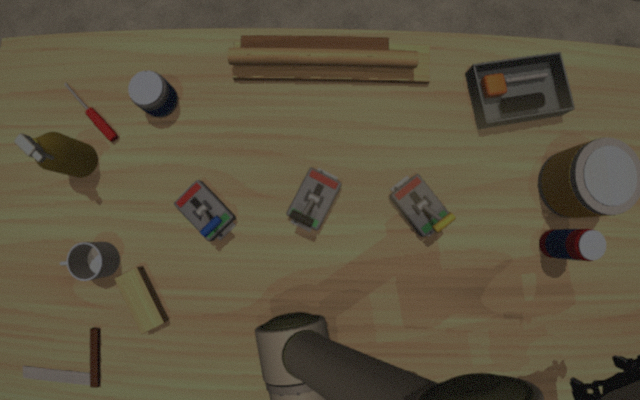

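View pics/side0.png

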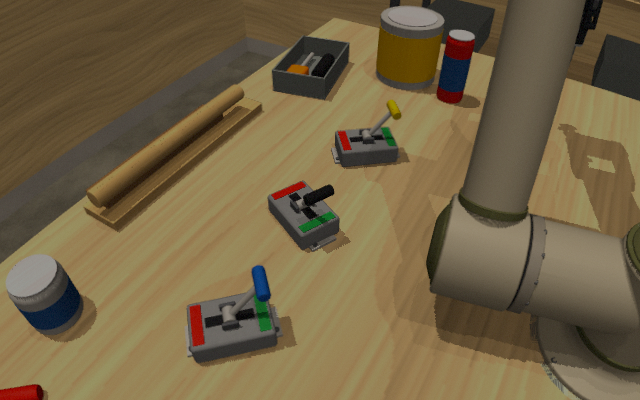

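The top view shows the blue switch at (205,210), black at (315,198) and yellow at (422,205), all leaning to green. I'll measure the crossbars and red strips in both views.

```bash
cat > m.py <<'E'
from h import *
R={'top':{'saw':(385,165,460,245),'ext':(170,172,240,248),'com':(283,160,346,236)},
'side':{'saw':(325,90,410,172),'ext':(178,255,285,365),'com':(262,172,345,252)}}
def measure(v,name):
    im=np.load(f'pics/{name}.npz')['im'];hsv=cv2.cvtColor(im,cv2.COLOR_RGB2HSV);out={}
    for k,(a,b,c,d) in R[v].items():
        H,S,V=[hsv[b:d,a:c,i].astype(int) for i in range(3)]
        M={'red':((H<6)|(H>174))&(S>150)&(V>70),'green':(H>45)&(H<85)&(S>100),
           'bar':((H>22)&(H<33)&(S>190)&(V>90)) if k=='saw' else (H>100)&(H<125)&(S>150)&(V>60) if k=='ext' else V<32}
        for p,m in M.items():
            n,l,st,ce=cv2.connectedComponentsWithStats(m.astype(np.uint8))
            if n<2: print(v,k,p,'none');continue
            i=1+st[1:,4].argmax();uv=ce[i]+[a,b]
            cnt=np.argwhere(l==i)[:,::-1]+[a,b]
            box=cv2.boxPoints(cv2.minAreaRect(cnt.astype(np.float32)))
            e=[(box[0]+box[1])/2,(box[2]+box[3])/2] if np.hypot(*(box[0]-box[1]))<np.hypot(*(box[2]-box[1])) else [(box[1]+box[2])/2,(box[3]+box[0])/2]
            P=pts(v,[uv,*e],.106 if p=='bar' else .0405)
            out[k,p]=P;print(v,k,p,st[i,4],uv.round(1),(P[:,:2]*1000).round(0).tolist())
    return out
E
python3 - <<'E'
from m import *
for v in('top','side'):
    o=measure(v,v+'0')
    for k in('saw','ext','com'):
        if (k,'red') in o and (k,'green') in o:
            d=(o[k,'red']-o[k,'green'])[0];print(k,'yaw',np.degrees(np.arctan2(d[1],d[0])),np.linalg.norm(d))
E
```

```text
top saw red none
top saw green 67 [428.3 226. ] [[479.0, -240.0], [493.0, -253.0], [469.0, -229.0]]
top saw bar none
top ext red 156 [188.1 194.5] [[538.0, 292.0], [560.0, 271.0], [515.0, 314.0]]
top ext green 79 [219.5 223.4] [[475.0, 219.0], [495.0, 204.0], [448.0, 245.0]]
top ext bar 132 [210.1 225.8] [[469.0, 223.0], [485.0, 207.0], [453.0, 240.0]]
top com red 52 [327.  181.1] [[573.0, -15.0], [583.0, 2.0], [563.0, -34.0]]
top com green 3 [313.7 224. ] [[478.0, 12.0], [479.0, 10.0], [477.0, 12.0]]
top com bar none
ext yaw 49.47515375357506 0.0962862242000523
com yaw -16.101457516240433 0.09848105625762962
side saw red 146 [344.1 140.2] [[562.0, -192.0], [585.0, -221.0], [542.0, -167.0]]
side saw green 136 [388.1 136.4] [[489.0, -251.0], [513.0, -278.0], [467.0, -225.0]]
side saw bar 130 [392.9 107.5] [[490.0, -261.0], [508.0, -284.0], [473.0, -240.0]]
side ext red 449 [196.3 325.1] [[538.0, 294.0], [563.0, 270.0], [515.0, 316.0]]
side ext green 349 [262.1 314.5] [[468.0, 231.0], [495.0, 205.0], [450.0, 249.0]]
side ext bar 434 [260.5 283. ] [[470.0, 223.0], [491.0, 202.0], [449.0, 243.0]]
side com red 222 [288.3 190. ] [[579.0, -7.0], [564.0, -37.0], [593.0, 23.0]]
side com green 269 [316.5 221.5] [[494.0, 35.0], [480.0, 5.0], [508.0, 65.0]]
side com bar 437 [315.8 199.1] [[488.0, 47.0], [492.0, 5.0], [487.0, 85.0]]
saw yaw 38.89549899198309 0.09404113007393664
ext yaw 42.06236146789505 0.09360115122341564
com yaw -26.400467877486506 0.09418757540631573
```

```bash
cat >> m.py <<'E'
def rel(target):
    s=env.observe();p=np.array(s['position']);R=np.array(s['tool_rot'])
    d=R.T@(np.array(target)-p); print('t',s['time_s'],'pos',p.round(4),'need mm tool',(d*1000).round(1),'units',(d/.04).round(2),'-y ang',np.degrees(np.arctan2(-R[1,1],-R[0,1])).round(2))
E
python3 - <<'E'
from m import *
im=np.load('pics/top0.npz')['im'];h=cv2.cvtColor(im,cv2.COLOR_RGB2HSV)[165:245,385:460]
for nm,lo,hi,z in(('bar',(20,170,110),(36,255,255),.106),('red',(0,110,50),(8,255,255),.0405)):
    m=cv2.inRange(h,lo,hi)
    n,l,st,ce=cv2.connectedComponentsWithStats(m);i=1+st[1:,4].argmax()
    c=(np.argwhere(l==i)[:,::-1]+[385,165]).astype(np.float32);r=cv2.minAreaRect(c)
    print(nm,st[i],ce[i]+[385,165],r,pts('top',[ce[i]+[385,165]],z)*1000)
rel([.449,-.283,.2])
E
```

```text
Traceback (most recent call last):
ValueError: attempt to get argmax of an empty sequence
```

Request:
step_arm(
  steps=[
    {"xyz":[0,0,0],"turn":[0,0,-1],"gripper":-1},
    {"xyz":[0,0,0],"turn":[0,0,-1],"gripper":-1},
    {"xyz":[0,0,0],"turn":[0,0,-1],"gripper":-1},
    {"xyz":[0,0,0],"turn":[0,0,-1],"gripper":-1},
    {"xyz":[0,0,0],"turn":[0,0,0],"gripper":-1},
    {"xyz":[0,0,0],"turn":[0,0,0],"gripper":-1},
  ],
)

```text
time_s: 0.6
position: [0.2161, -0.5056, 0.2235]
tool_rot: [[0.66, -0.751, -0.0], [-0.751, -0.66, 0.001], [-0.001, -0.0, -1.0]]
ft_force: [0.1, -0.0, 0.0]
grip_width: 0.0125
```

```bash
python3 -c "
from m import *
rel([.449,-.283,.2])"
```

```text
t 0.6 pos [ 0.2161 -0.5056  0.2235] need mm tool [ -13.3 -321.9   23.6] units [-0.33 -8.05  0.59] -y ang 41.33
```

Request:
step_arm(
  steps=[
    {"xyz":[-0.03,-0.8,0.06],"turn":[0,0,0],"gripper":-1},
    {"xyz":[-0.03,-0.8,0.06],"turn":[0,0,0],"gripper":-1},
    {"xyz":[-0.03,-0.8,0.06],"turn":[0,0,0],"gripper":-1},
    {"xyz":[-0.03,-0.8,0.06],"turn":[0,0,0],"gripper":-1},
    {"xyz":[-0.03,-0.8,0.06],"turn":[0,0,0],"gripper":-1},
    {"xyz":[-0.03,-0.8,0.06],"turn":[0,0,0],"gripper":-1},
    {"xyz":[-0.03,-0.8,0.06],"turn":[0,0,0],"gripper":-1},
    {"xyz":[-0.03,-0.8,0.06],"turn":[0,0,0],"gripper":-1},
    {"xyz":[-0.03,-0.8,0.06],"turn":[0,0,0],"gripper":-1},
    {"xyz":[-0.03,-0.8,0.06],"turn":[0,0,0],"gripper":-1},
    {"xyz":[0,0,0],"turn":[0,0,0],"gripper":-1},
    {"xyz":[0,0,0],"turn":[0,0,0],"gripper":-1},
  ],
)

```text
time_s: 1.6
position: [0.4486, -0.2838, 0.1996]
tool_rot: [[0.663, -0.749, -0.0], [-0.749, -0.663, 0.0], [-0.0, 0.0, -1.0]]
ft_force: [-0.5, -1.1, 0.1]
grip_width: -0.0
```

Run:
```python
from m import *
rel([.449,-.283,.114]); rel([.529,-.218,.114])
im,_=grab('side','side1');cv2.imwrite('pics/c1.png',cv2.resize(im[20:220,300:560,::-1],None,fx=3,fy=3))
measure('side','side1')
```

```text
t 1.6 pos [ 0.4486 -0.2838  0.1996] need mm tool [-0.3 -0.8 85.6] units [-0.01 -0.02  2.14] -y ang 41.51
t 1.6 pos [ 0.4486 -0.2838  0.1996] need mm tool [   4.1 -103.8   85.6] units [ 0.1  -2.6   2.14] -y ang 41.51
side saw red 146 [344.  140.1] [[563.0, -192.0], [585.0, -220.0], [542.0, -166.0]]
side saw green 137 [388.1 136.4] [[489.0, -251.0], [513.0, -278.0], [467.0, -225.0]]
side saw bar 130 [392.9 107.8] [[490.0, -260.0], [508.0, -284.0], [473.0, -240.0]]
side ext red 450 [196.3 325.2] [[538.0, 294.0], [563.0, 270.0], [515.0, 316.0]]
side ext green 349 [262.1 314.4] [[468.0, 231.0], [494.0, 205.0], [450.0, 249.0]]
side ext bar 437 [260.5 283.1] [[470.0, 223.0], [491.0, 202.0], [449.0, 243.0]]
side com red 217 [288.2 190.1] [[579.0, -6.0], [564.0, -38.0], [593.0, 24.0]]
side com green 268 [316.5 221.5] [[494.0, 35.0], [479.0, 5.0], [509.0, 64.0]]
side com bar 439 [315.9 199. ] [[488.0, 47.0], [492.0, 5.0], [488.0, 84.0]]
```

View pics/c1.png

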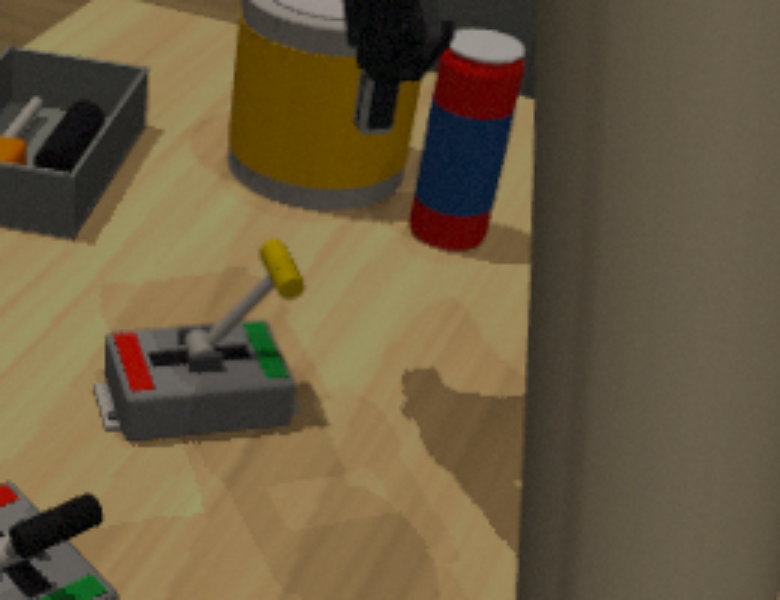

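The shut fingertips (crop (378,130)) hang above and behind the yellow bar (crop (282,268)). Next I descend and push slowly past upright.

Request:
step_arm(
  steps=[
    {"xyz":[0,0,0.53],"turn":[0,0,0],"gripper":-1},
    {"xyz":[0,0,0.53],"turn":[0,0,0],"gripper":-1},
    {"xyz":[0,0,0.53],"turn":[0,0,0],"gripper":-1},
    {"xyz":[0,0,0.53],"turn":[0,0,0],"gripper":-1},
    {"xyz":[0,0,0],"turn":[0,0,0],"gripper":-1},
    {"xyz":[0.01,-0.2,0],"turn":[0,0,0],"gripper":-1},
    {"xyz":[0.01,-0.2,0],"turn":[0,0,0],"gripper":-1},
    {"xyz":[0.01,-0.2,0],"turn":[0,0,0],"gripper":-1},
    {"xyz":[0.01,-0.2,0],"turn":[0,0,0],"gripper":-1},
    {"xyz":[0.01,-0.2,0],"turn":[0,0,0],"gripper":-1},
    {"xyz":[0.01,-0.2,0],"turn":[0,0,0],"gripper":-1},
  ],
)

```text
time_s: 2.57
position: [0.4864, -0.2542, 0.1155]
tool_rot: [[0.663, -0.749, 0.001], [-0.749, -0.663, -0.001], [0.001, -0.0, -1.0]]
ft_force: [-0.5, 0.2, 0.4]
grip_width: -0.0001
```

Request:
step_arm(
  steps=[
    {"xyz":[0.01,-0.2,0],"turn":[0,0,0],"gripper":-1},
    {"xyz":[0.01,-0.2,0],"turn":[0,0,0],"gripper":-1},
    {"xyz":[0.01,-0.2,0],"turn":[0,0,0],"gripper":-1},
    {"xyz":[0.01,-0.2,0],"turn":[0,0,0],"gripper":-1},
    {"xyz":[0.01,-0.2,0],"turn":[0,0,0],"gripper":-1},
    {"xyz":[0.01,-0.2,0],"turn":[0,0,0],"gripper":-1},
    {"xyz":[0,-0.2,0],"turn":[0,0,0],"gripper":-1},
    {"xyz":[0,0,0],"turn":[0,0,0],"gripper":-1},
    {"xyz":[0,0,0],"turn":[0,0,0],"gripper":-1},
    {"xyz":[0,0,0],"turn":[0,0,0],"gripper":-1},
    {"xyz":[0,0,0],"turn":[0,0,0],"gripper":-1},
  ],
)

```text
time_s: 3.48
position: [0.5288, -0.2198, 0.115]
tool_rot: [[0.662, -0.75, -0.0], [-0.75, -0.662, -0.0], [-0.0, 0.0, -1.0]]
ft_force: [0.6, -0.7, -0.2]
grip_width: -0.0002
```

Run:
```python
from m import *
im,_=grab('side','side2');cv2.imwrite('pics/c2.png',cv2.resize(im[20:220,300:560,::-1],None,fx=3,fy=3))
rel([.506-.098*.707,.259-.098*.707,.2])
```

```text
t 3.5333 pos [ 0.5288 -0.2198  0.1151] need mm tool [-368.  -202.   -84.9] units [-9.2  -5.05 -2.12] -y ang 41.44
```

View pics/c2.png

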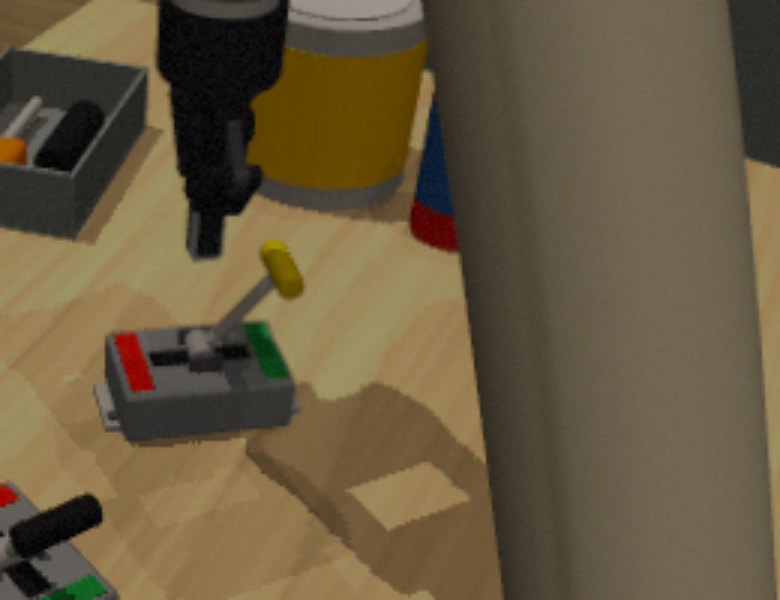

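The lever is untouched: the fingertip (crop (205,255)) went past without contact. I'll check the tip's projection in both views against the measured switch.

Run:
```python
from m import *
print(pts('side',[[368,105]],.096)*1000)
def proj(n,P):
    c=cams.camera_info(n);K=np.array([[c['fx'],0,c['cx']],[0,c['fy'],c['cy']],[0,0,1.]]);T=np.linalg.inv(c['extrinsics'])
    return cv2.projectPoints(np.array([P],float),cv2.Rodrigues(T[:3,:3])[0],T[:3,3],K,np.array([c['k1'],0,0,0.]))[0].ravel().round(1)
box=np.array([525.5,-221.6]);a=np.radians(39);e=np.array([np.cos(a),np.sin(a)])
for n in('side','top'):
    print(n,'tip',proj(n,[.5288,-.2198,.096]),'bar',proj(n,[*(box-52*e)/1000,.106]),'red',proj(n,[*(box+47*e)/1000,.04]))
im,_=grab('top','top2');cv2.imwrite('pics/c3.png',cv2.resize(im[150:260,350:500,::-1],None,fx=5,fy=5))
```

```text
[[ 543.76279672 -257.89121548   96.        ]]
side tip [366.5 115.8] bar [394.  109.7] red [344.2 140.5]
top tip [425.4 201.2] bar [443.  222.5] red [407.1 187.7]
```

View pics/c3.png

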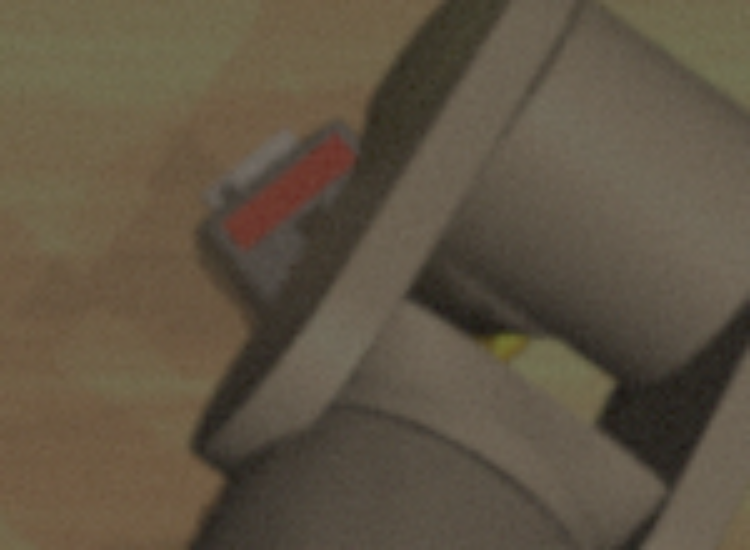

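Run:
```python
from m import *
def d3(n,f,u,v):
    d=np.load(f'pics/{f}.npz')['d'];z=d[int(v),int(u)]
    c=cams.camera_info(n);K=np.array([[c['fx'],0,c['cx']],[0,c['fy'],c['cy']],[0,0,1.]])
    s=cv2.undistortPoints(np.array([[[u,v]]],float),K,np.array([c['k1'],0,0,0.])).ravel()
    return ((np.array(c['extrinsics'])@[s[0]*z,s[1]*z,z,1])[:3]*1000).round(1)
for v in range(88,112,3): print('tip2',v,d3('side','side2',367,v),d3('side','side2',371,v))
for v in (50,55,60,63): print('tip1',v,d3('side','side1',426,v))
for u,v in((392,105),(394,109),(398,115)): print('bar',d3('side','side2',u,v))
print('red',d3('side','side2',344,140)); s=env.observe();print(s['position'],s['ft_force'])
```

```text
tip2 88 [ 520.  -191.1  176.2] [ 507.9 -181.   184.8]
tip2 91 [ 520.  -192.   169.4] [ 512.2 -192.4  171.6]
tip2 94 [ 525.2 -205.3  154.6] [ 520.3 -212.9  152.3]
tip2 97 [ 525.3 -206.7  147.3] [ 518.4 -209.8  147.9]
tip2 100 [ 524.3 -205.4  141.7] [ 517.9 -209.8  141.4]
tip2 103 [ 523.9 -205.8  134.9] [ 518.4 -212.3  133.3]
tip2 106 [ 524.7 -208.9  126.3] [ 520.2 -218.1  122.8]
tip2 109 [ 598.1 -381.1    0.8] [ 5.904e+02 -3.876e+02 -2.000e-01]
tip1 50 [ 443.6 -268.6  240.1]
tip1 55 [ 443.  -271.5  229.2]
tip1 60 [ 442.3 -274.5  218. ]
tip1 63 [ 442.7 -279.   209.9]
bar [ 490.3 -253.8  115.7]
bar [ 482.5 -246.5  112.9]
bar [ 469.  -236.   109.3]
red [ 562.2 -191.2   41.7]
[ 0.52880575 -0.21986085  0.11507612] [-0.04433018 -1.1476666  -0.05513196]
```

Both the picture and the depth put the real fingertip at z≈0.123 m with the TCP reading 0.115. So the tip is about 27 mm higher than the stated 19 mm ahead of the TCP, and it passed over the bar. The xy position agrees. I'll back off and go lower, to TCP z≈0.088. That clears the housing whichever value is right.

Request:
step_arm(
  steps=[
    {"xyz":[0,0,-0.8],"turn":[0,0,0],"gripper":-1},
    {"xyz":[0,0.5,0],"turn":[0,0,0],"gripper":-1},
    {"xyz":[0,0.7,0],"turn":[0,0,0],"gripper":-1},
    {"xyz":[0,0.7,0],"turn":[0,0,0],"gripper":-1},
    {"xyz":[0,0.7,0],"turn":[0,0,0],"gripper":-1},
    {"xyz":[0,0,0.5],"turn":[0,0,0],"gripper":-1},
    {"xyz":[0,0,0.5],"turn":[0,0,0],"gripper":-1},
    {"xyz":[0,0,0.5],"turn":[0,0,0],"gripper":-1},
    {"xyz":[0,0,0],"turn":[0,0,0],"gripper":-1},
    {"xyz":[0,0,0],"turn":[0,0,0],"gripper":-1},
  ],
)

```text
time_s: 4.42
position: [0.4508, -0.2884, 0.0869]
tool_rot: [[0.662, -0.75, -0.001], [-0.75, -0.662, 0.001], [-0.002, 0.0, -1.0]]
ft_force: [0.4, -0.7, 0.5]
grip_width: 0.0
```

Request:
step_arm(
  steps=[
    {"xyz":[0,-0.2,0],"turn":[0,0,0],"gripper":-1},
    {"xyz":[0,-0.2,0],"turn":[0,0,0],"gripper":-1},
    {"xyz":[0,-0.2,0],"turn":[0,0,0],"gripper":-1},
    {"xyz":[0,-0.2,0],"turn":[0,0,0],"gripper":-1},
    {"xyz":[0,-0.2,0],"turn":[0,0,0],"gripper":-1},
    {"xyz":[0,-0.2,0],"turn":[0,0,0],"gripper":-1},
    {"xyz":[0,-0.2,0],"turn":[0,0,0],"gripper":-1},
  ],
)

```text
time_s: 5.0
position: [0.4939, -0.2506, 0.0873]
tool_rot: [[0.663, -0.749, 0.0], [-0.749, -0.663, -0.0], [0.0, -0.0, -1.0]]
ft_force: [-0.8, -1.8, 0.6]
grip_width: -0.0003
```

Request:
step_arm(
  steps=[
    {"xyz":[0,-0.2,0],"turn":[0,0,0],"gripper":-1},
    {"xyz":[0,-0.2,0],"turn":[0,0,0],"gripper":-1},
    {"xyz":[0,-0.2,0],"turn":[0,0,0],"gripper":-1},
    {"xyz":[0,-0.2,0],"turn":[0,0,0],"gripper":-1},
    {"xyz":[0,-0.2,0],"turn":[0,0,0],"gripper":-1},
    {"xyz":[0,-0.2,0],"turn":[0,0,0],"gripper":-1},
    {"xyz":[0,0,0],"turn":[0,0,0],"gripper":-1},
    {"xyz":[0,0,0],"turn":[0,0,0],"gripper":-1},
    {"xyz":[0,0,0],"turn":[0,0,0],"gripper":-1},
    {"xyz":[0,0,0],"turn":[0,0,0],"gripper":-1},
  ],
)

```text
time_s: 5.83
position: [0.5288, -0.2198, 0.087]
tool_rot: [[0.662, -0.75, -0.0], [-0.75, -0.662, 0.0], [-0.0, 0.0, -1.0]]
ft_force: [-0.2, -0.6, 0.3]
grip_width: 0.0
```

Run:
```python
from m import *
im,_=grab('side','side3');cv2.imwrite('pics/c4.png',cv2.resize(im[20:220,300:560,::-1],None,fx=3,fy=3))
rel([.506-.1*.707,.259-.1*.707,.21])
```

```text
t 5.8833 pos [ 0.5288 -0.2198  0.087 ] need mm tool [-367.8 -200.  -122.9] units [-9.2  -5.   -3.07] -y ang 41.44
```

View pics/c4.png

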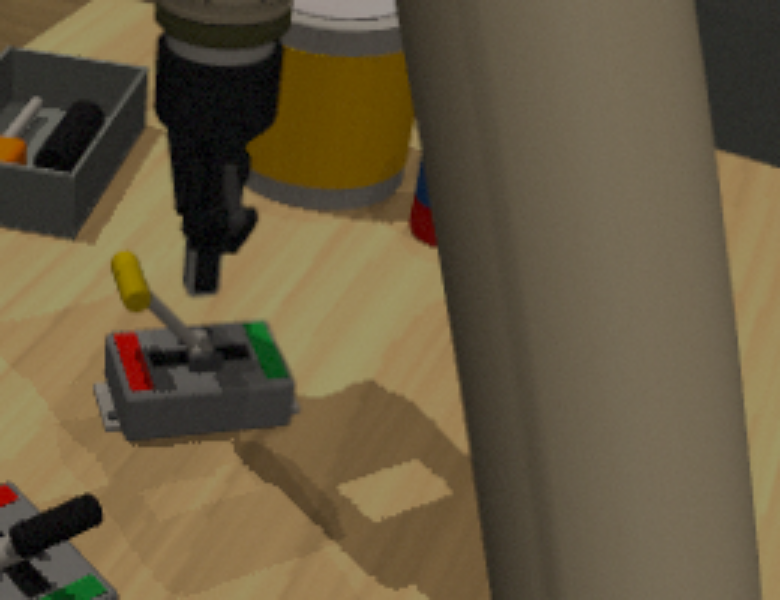

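Yellow bar (crop (130,280)) now leans to red: off. Black and blue are untouched. Next I lift high and cross over to the blue switch.

Request:
step_arm(
  steps=[
    {"xyz":[0,0,-0.9],"turn":[0,0,0],"gripper":-1},
    {"xyz":[0,0,-0.9],"turn":[0,0,0],"gripper":-1},
    {"xyz":[0,0,-0.9],"turn":[0,0,0],"gripper":-1},
    {"xyz":[0,0,-0.8],"turn":[0,0,0],"gripper":-1},
    {"xyz":[-0.46,-0.25,0],"turn":[0,0,0],"gripper":-1},
    {"xyz":[-0.7,-0.38,0],"turn":[0,0,0],"gripper":-1},
    {"xyz":[-0.7,-0.38,0],"turn":[0,0,0],"gripper":-1},
    {"xyz":[-0.7,-0.38,0],"turn":[0,0,0],"gripper":-1},
    {"xyz":[-0.7,-0.38,0],"turn":[0,0,0],"gripper":-1},
    {"xyz":[-0.7,-0.38,0],"turn":[0,0,0],"gripper":-1},
    {"xyz":[-0.7,-0.38,0],"turn":[0,0,0],"gripper":-1},
    {"xyz":[-0.7,-0.38,0],"turn":[0,0,0],"gripper":-1},
    {"xyz":[-0.7,-0.38,0],"turn":[0,0,0],"gripper":-1},
    {"xyz":[-0.7,-0.38,0],"turn":[0,0,0],"gripper":-1},
    {"xyz":[-0.7,-0.38,0],"turn":[0,0,0],"gripper":-1},
    {"xyz":[-0.7,-0.38,0],"turn":[0,0,0],"gripper":-1},
    {"xyz":[-0.7,-0.38,0],"turn":[0,0,0],"gripper":-1},
    {"xyz":[-0.35,-0.2,0],"turn":[0,0,0],"gripper":-1},
    {"xyz":[0,0,0],"turn":[0,0,0],"gripper":-1},
    {"xyz":[0,0,0],"turn":[0,0,0],"gripper":-1},
  ],
)

```text
time_s: 7.55
position: [0.4351, 0.1893, 0.227]
tool_rot: [[0.663, -0.748, 0.0], [-0.748, -0.663, -0.0], [0.0, 0.0, -1.0]]
ft_force: [-0.1, -1.5, 0.6]
grip_width: -0.0001
```

Run:
```python
from m import *
rel([.506-.1*.707,.259-.1*.707,.087]);rel([.506+.005*.707,.259+.005*.707,.087])
im,_=grab('side','side4');cv2.imwrite('pics/c5.png',im[:,:,::-1])
```

```text
t 7.55 pos [0.4351 0.1893 0.227 ] need mm tool [  0.8   0.4 140. ] units [0.02 0.01 3.5 ] -y ang 41.55
t 7.55 pos [0.4351 0.1893 0.227 ] need mm tool [  -5.5 -104.4  140. ] units [-0.14 -2.61  3.5 ] -y ang 41.55
```

View pics/c5.png

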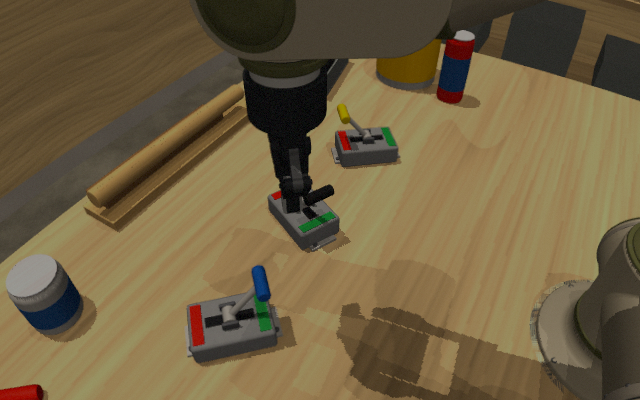

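Yellow is off at (345,113), black on at (320,193), blue on at (260,283). The fingertip is at about (291,210), so I'll check its position before descending.

Run:
```python
from m import *
d=np.load('pics/side4.npz')['d'];c=cams.camera_info('side')
K=np.array([[c['fx'],0,c['cx']],[0,c['fy'],c['cy']],[0,0,1.]])
for u,v in((291,195),(291,203),(291,208),(260,283),(257,268),(264,298)):
    z=d[v,u];s=cv2.undistortPoints(np.array([[[u,v]]],float),K,np.array([c['k1'],0,0,0.])).ravel()
    print(u,v,((np.array(c['extrinsics'])@[s[0]*z,s[1]*z,z,1])[:3]*1000).round(1))
```

```text
291 195 [417.5 215.2 285.4]
291 203 [427.7 201.5 257.4]
291 208 [429.5 199.5 247.2]
260 283 [465.1 228.9 116.5]
257 268 [483.5 210.2 115.2]
264 298 [452.1 239.9 105.8]
```

Request:
step_arm(
  steps=[
    {"xyz":[0,0,0.7],"turn":[0,0,0],"gripper":-1},
    {"xyz":[0,0,0.7],"turn":[0,0,0],"gripper":-1},
    {"xyz":[0,0,0.7],"turn":[0,0,0],"gripper":-1},
    {"xyz":[0,0,0.7],"turn":[0,0,0],"gripper":-1},
    {"xyz":[0,0,0.7],"turn":[0,0,0],"gripper":-1},
    {"xyz":[0,0,0],"turn":[0,0,0],"gripper":-1},
    {"xyz":[-0.01,-0.2,0],"turn":[0,0,0],"gripper":-1},
    {"xyz":[-0.01,-0.2,0],"turn":[0,0,0],"gripper":-1},
    {"xyz":[-0.01,-0.2,0],"turn":[0,0,0],"gripper":-1},
    {"xyz":[-0.01,-0.2,0],"turn":[0,0,0],"gripper":-1},
    {"xyz":[-0.01,-0.2,0],"turn":[0,0,0],"gripper":-1},
    {"xyz":[-0.01,-0.2,0],"turn":[0,0,0],"gripper":-1},
    {"xyz":[-0.01,-0.2,0],"turn":[0,0,0],"gripper":-1},
  ],
)

```text
time_s: 8.68
position: [0.4762, 0.2292, 0.0874]
tool_rot: [[0.662, -0.749, 0.001], [-0.749, -0.662, 0.0], [0.0, -0.001, -1.0]]
ft_force: [-1.7, -0.3, 0.4]
grip_width: 0.0002
```

Request:
step_arm(
  steps=[
    {"xyz":[-0.01,-0.2,0],"turn":[0,0,0],"gripper":-1},
    {"xyz":[-0.01,-0.2,0],"turn":[0,0,0],"gripper":-1},
    {"xyz":[-0.01,-0.2,0],"turn":[0,0,0],"gripper":-1},
    {"xyz":[-0.01,-0.2,0],"turn":[0,0,0],"gripper":-1},
    {"xyz":[-0.01,-0.2,0],"turn":[0,0,0],"gripper":-1},
    {"xyz":[-0.01,-0.2,0],"turn":[0,0,0],"gripper":-1},
    {"xyz":[0,0,0],"turn":[0,0,0],"gripper":-1},
    {"xyz":[0,0,0],"turn":[0,0,0],"gripper":-1},
    {"xyz":[0,0,0],"turn":[0,0,0],"gripper":-1},
    {"xyz":[0,0,0],"turn":[0,0,0],"gripper":-1},
    {"xyz":[0,0,-0.8],"turn":[0,0,0],"gripper":-1},
    {"xyz":[0,0,-0.8],"turn":[0,0,0],"gripper":-1},
    {"xyz":[0,0,-0.8],"turn":[0,0,0],"gripper":-1},
    {"xyz":[0,0,-0.8],"turn":[0,0,0],"gripper":-1},
    {"xyz":[0,0,-0.8],"turn":[0,0,0],"gripper":-1},
    {"xyz":[0,0,0],"turn":[0,0,0],"gripper":-1},
    {"xyz":[0,0,0],"turn":[0,0,0],"gripper":-1},
    {"xyz":[0,0,0],"turn":[0,0,0],"gripper":-1},
  ],
)

```text
time_s: 10.18
position: [0.5092, 0.2617, 0.2463]
tool_rot: [[0.662, -0.749, -0.001], [-0.749, -0.662, -0.0], [-0.001, 0.001, -1.0]]
ft_force: [0.3, -0.2, -0.6]
grip_width: -0.0003
```

```bash
python3 -c "
from m import *
grab('side','side5')"
```

```text
(no output)
```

View pics/side5.png

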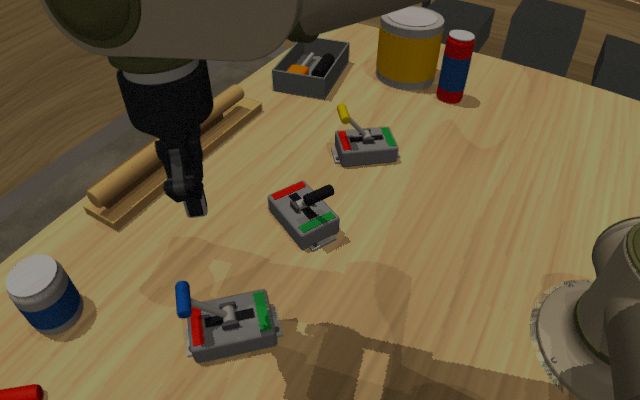

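Blue (183,300) and yellow (345,113) both lean to red, black (320,193) still leans to green, and the gripper is high and clear. I'm handing in.

```bash
python3 -c "
from rig import order
print(order.close_job())"
```

```text
the job is handed in; nothing more can be done
None
```

I threw the yellow saw lever to off, then the blue extractor lever, and handed the job in shortly after 10.2 s of the 38 s. No verdict was reported.

- **Last checks:** the final side picture shows yellow and blue at their red ends and black still at its green end. The gripper was clear, with the TCP at z = 0.246 m and wrist force readings under about 1 N. I judged the lever positions by eye from the pictures, not from joint readings.
- **What went wrong:** the first push at the yellow lever passed over it without moving it. Depth and picture put the shut fingertips about 8 mm behind the TCP, while the description says 19 mm ahead, a difference of about 27 mm. I went about 28 mm lower and the second push worked; the blue lever went first time.
- **Measuring gap:** the top view gave no usable yellow bar or red strip by colour mask, so the saw's position came from the side view. Its projection into the top picture looked consistent.

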